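# Offer the decorating stamp up to the tile on the wheel

## Task

Stop and lock the wheel from its control box: press the green key fully and let it spring back, then press the white key and let it spring back, never the red. Take the blue-handled rectangular stamp by its grip, carry it over the row of pots on the drying board without disturbing anything, and hold it level about a centimetre above the white rectangle on the tile, centred on it, long side along long side, never touching the tile. Finish while still holding the stamp motionless there; do not put it down or let go.

Things in the scene. Friction and masses are not known exactly. Their poses are not given: they have to be found in the camera images.
- stamp: the stamp to use: block 64 x 40 x 16 thick (light wood, black rubber face beneath) with a blue upright bar grip on top, 44 x 22, from 16 to 64 above the underside; about 0.14 kg; origin: centre of the underside; x along the long side of block and grip, y across (pinch the grip along y), z up. Loose on the table, on the robot's right; may swap places with the round stamp
- round_stamp: another stamp, to be left alone: round block 48 across with a yellow knob, 64 tall; origin: centre of the underside
- tile: loose terracotta tile 130 (x) x 110 (y) x 12 thick, 0.4 kg, lying on the wheel at the robot's left; origin: centre of its underside, z up; the wheel's disc is round, 200 across, its top 60 above the table, and stands still
- tile_panel (a point): centre of the white rectangle 70 x 46 on the tile's upper face (the tile's centre), on the surface; x along the rectangle's long side, y along the short side, z up; turns with the tile
- panel: grey control box with a black top, 90 (x) x 220 (y) x 30 high, fixed; three keys stand on it in a row along its y, 65 apart, in any order; origin: centre of its underside
- board: fixed wooden drying board 400 (x) x 115 (y), top 30 above the table, lying between the stamps and the wheel; three pots stand on it in a row along x; origin: centre of its underside on the table, z up. Tops of the pots are 95 above the table. Other things, up to 260 tall and fixed, stand out of the way along the table's far and side edges
- key_green (a joint): travel of the green spring key (m): 0 up, 0.006 fully down, springs back when let go, about 5 N fully down (press first); it counts as pressed beyond 0.004 and as up again below 0.002
- key_green_top (a point): centre of the upper face of the green key, a round cap 30 across that is pushed straight down
- key_white (a joint): travel of the white spring key (m): 0 up, 0.006 fully down, springs back when let go, about 5 N fully down (press second); it counts as pressed beyond 0.004 and as up again below 0.002
- key_white_top (a point): centre of the upper face of the white key, a round cap 30 across that is pushed straight down
- key_red (a joint): travel of the red spring key (m): 0 up, 0.006 fully down, springs back when let go, about 5 N fully down (leave alone); it counts as pressed beyond 0.003 and as up again below 0.002
- key_red_top (a point): centre of the upper face of the red key, a round cap 30 across that is pushed straight down
- pot0: terracotta cup on the drying board, loose, open top, about 72 across, 65 tall; origin: centre of its underside
- pot1: white bowl on the drying board, loose, open top, about 72 across, 65 tall; origin: centre of its underside
- pot2: blue cup on the drying board, loose, open top, about 72 across, 65 tall; origin: centre of its underside
Not all that is in view belongs to the job. Of the things shaped like the tile, the terracotta one is meant.

How it is judged:
By the outcome, as a careful person would: the job done as asked, in the order asked, and still so for the second after the job is handed in, while the arm keeps its last pose, push and grip.
It also fails if it takes over 64 s, if anything falls off the work surface, if the arm or the gripper's body presses on something with over 40 N, if the wrist force passes 120 N, or if a joint passes its speed limit or range.

## Robot

A 6-joint arm with a two-finger parallel gripper is mounted at the origin on the work surface. World frame = base frame: x ahead of the robot, y to its left, z up, the work surface at z = 0. Lengths are in m, angles in rad, forces in N, time in s.
With the tool pointing down it reaches from about 0.35 to 0.775 m from the base axis. Payload 7.3 kg.
Tool frame: the origin (TCP) lies at the very end of the fingers, on their centre line; the grasp point (between the pads) lies robot.pinch_z behind it (robot.pinch_z is the distance from the TCP to the grasp point, in m); y points along the fingers, z is the direction in which the jaws open and shut, and the axes are right-handed (so a half turn about y gives the same grasp; the last joint's range is limited). The gripper opens to 92 mm and grips with 3 to 60 N. Pads are 19 mm wide; open, the fingers measure 130 mm over their backs; the gripper's body (75 mm by 190 mm) begins 47 mm behind the grasp point.
Start: joints at [-1.348, 0.342, 1.524, -0, 1.275, -0.146], TCP at [0.189, -0.49, 0.227] pointing down, gripper open.
Joint ranges: [-2.53, 2.53], [-0.77, 2.02], [0.04, 2.7], [-1, 4.14], [0.28, 2.66], [-3.11, 3.11]. Speed limits (rad/s): [2.57, 2.57, 3.14, 3.14, 3.14, 3.14].

## Interface

Orientations are given as [roll, pitch, yaw] about the fixed x, y, z axes, in that order (R = Rz(yaw) Ry(pitch) Rx(roll)).
In Python, from cell import status, viewer, robot gives the robot as it stands. The module is installed in compiled form; this text tells all that it offers.
- The arm moves only by the shell command python3 -m pendant 'ROWS' [FORCE]. ROWS is JSON, a list that holds one entry, the list of rows, each a list of 7 numbers: the shift along the tool's x, y, z in cm, then the turn, a rotation vector about the tool's x, y, z in rad, then the finger opening in cm, from 0 to 9.18. A call has 1 to 20 rows; each row is the pose to reach, as a shift and turn from the pose commanded when the call began, along the tool's axes at that moment; what a row does not reach only later rows make up. A row lasts 1/10 s, in which the tool goes at most 50 mm and 8.59 degrees, less where a joint would pass 70% of its speed; a pose out of reach is approached as far as the arm can. A call with a gripper value outside its range is refused whole. The fingers move at their own pace and stop on an object; FORCE is the grip in N (left out, the last holds). Time passes only in rows, so rows that repeat a pose let the fingers close. It gives the time, the measured TCP pose, the force and the opening at its end, in the units of the state.
- status.observe(): the state, without advancing time (a new reading comes with each control period).
- viewer.read_camera(name): name is "side" or "top"; returns a dict with "image" (400x640x3 uint8, red, green, blue), "range_z" (400x640 float32, m along the optical axis (not along the pixel's ray), 0 where there is no reading), "fx", "fy", "cx", "cy" (pixels), "distortion" ([k1, k2, p1, p2, k3] as OpenCV has them; the pictures are not rectified), "camera_from_world" (4x4, takes a point from world to camera coordinates). Camera axes: x right, y up, looking along -z (the intrinsics and any distortion apply to the point x, -y, -z); pixel columns grow to the right and rows downward; lengths in m; the calibration is good to about 2 mm. A picture is of the moment at which its call begins.
- robot.hand_in(): hands the job in, once; it reports no verdict.
The state is a dict: "time": time; "qpos": joint angles; "qvel": joint speeds; "joint_efforts": joint torques, N m; "tool_pos": TCP position; "tool_rot": TCP orientation; "contact_force": force on the tool from outside, world axes, zero at the start; "torque": the same for the moment, N m; "opening": finger opening in m.
Only numpy, scipy, OpenCV 4.12 (cv2) and the standard library are available. Lean on these libraries where they do the work, as an engineer would, in place of code of your own. Each camera call takes 0.05 s, during which the arm holds its last target. There are 200 camera calls.

## Working session

There is one attempt and no reset: what is moved stays moved. The work goes in short steps, Python scripts to look and compute and a shell command to move; the robot and the scene stay as the last step left them, time stands still between calls to the robot, and variables do not carry over. Pictures are saved under pics/ and viewed, about 8 in all and at most 12, crops included, and the job is handed in when it is done.

```bash
mkdir -p pics; cat > h.py <<'E'
import numpy as np, cv2, pickle
from cell import status, viewer, robot
def grab(n,tag):
    c=viewer.read_camera(n); cv2.imwrite(f'pics/{tag}.png',c['image'][:,:,::-1])
    pickle.dump(c,open(f'{tag}.pkl','wb')); return c
def load(tag): return pickle.load(open(f'{tag}.pkl','rb'))
def ray(c,px):
    K=np.array([[c['fx'],0,c['cx']],[0,c['fy'],c['cy']],[0,0,1]])
    p=cv2.undistortPoints(np.array(px,float).reshape(-1,1,2),K,np.array(c['distortion'])).reshape(-1,2)
    d=np.c_[p[:,0],-p[:,1],-np.ones(len(p))]
    M=np.linalg.inv(c['camera_from_world']); return M[:3,3], d@M[:3,:3].T
def onplane(c,px,z):
    o,d=ray(c,px); return o+d*((z-o[2])/d[:,2])[:,None]
def cloud(c):
    v,u=np.mgrid[0:400,0:640]; o,d=ray(c,np.c_[u.ravel(),v.ravel()])
    return (o+d*c['range_z'].reshape(-1,1)).reshape(400,640,3)
E
python3 - <<'E'
from h import *
for n in('top','side'):
    c=grab(n,n+'0'); print(n,np.linalg.inv(c['camera_from_world']).round(3).tolist(),c['distortion'],c['fx'])
print(status.observe(), robot.pinch_z)
E
```

```text
top [[0.001, 0.995, -0.101, 0.383], [-1.0, 0.001, -0.001, -0.017], [-0.001, 0.101, 0.995, 0.995], [0.0, 0.0, 0.0, 1.0]] [-0.01791613  0.          0.          0.          0.        ] 379.47176292252965
side [[-0.735, 0.527, -0.426, 0.03], [-0.678, -0.567, 0.469, 0.468], [0.006, 0.633, 0.774, 0.857], [0.0, 0.0, 0.0, 1.0]] [-0.07745687  0.          0.          0.          0.        ] 403.79301787034643
{'time': 0.1, 'qpos': array([-1.34798964e+00,  3.42658192e-01,  1.52493932e+00, -3.82210619e-06,
        1.27541902e+00, -1.46014549e-01]), 'qvel': array([ 0.00190286, -0.00168366, -0.00091809,  0.00070841, -0.00051355,
       -0.00020304]), 'joint_efforts': array([ 1.58471372e-03, -4.32002735e+01, -2.44694638e+01,  7.19087804e-02,
        5.27082221e-02, -4.10052382e-05]), 'tool_pos': array([ 0.18919913, -0.48931789,  0.22610558]), 'tool_rot': array([-1.57220559e+00,  2.03553635e-04, -2.77277044e+00]), 'contact_force': array([-0.28307464, -0.06105561,  0.42698761]), 'torque': array([ 0.01565151, -0.00833983, -0.02677836]), 'opening': 0.09193462825806373} 0.0188
```

View pics/top0.png

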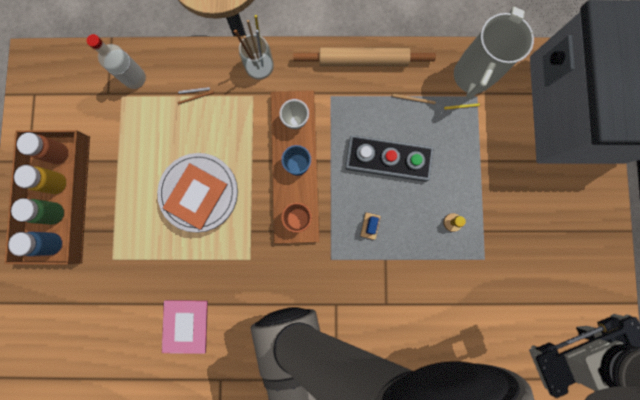

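View pics/side0.png

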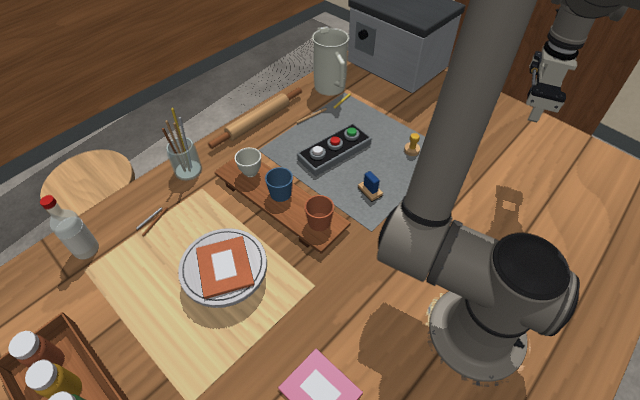

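Top view: the blue-handled stamp is at (371,226) and the yellow round stamp at (456,222). The white, red and green keys are at (366,153), (391,156) and (415,160). The pots are at (294,113), (296,160) and (296,218). The terracotta tile is on the wheel at (195,196). A pink tile at (184,327) is a decoy. The side view agrees.

Could be taken for the stamp: round stamp (456,222), blue pot (296,160). Chosen: (371,226). Could be taken for the tile: pink (184,327). Chosen: (195,196). Next I measure and make a close crop.

```bash
python3 - <<'E'
from h import *
c=load('top0'); im=c['image']; P=cloud(c); hsv=cv2.cvtColor(im,cv2.COLOR_RGB2HSV)
s=load('side0'); shsv=cv2.cvtColor(s['image'],cv2.COLOR_RGB2HSV); PS=cloud(s)
def blob(hs,lo,hi,box):
    m=cv2.inRange(hs,lo,hi); k=np.zeros_like(m); x0,y0,x1,y1=box; k[y0:y1,x0:x1]=m[y0:y1,x0:x1]
    n,l,st,ce=cv2.connectedComponentsWithStats(k); i=1+np.argmax(st[1:,4]); return l==i
def rep(name,hs,P,c,lo,hi,box):
    m=blob(hs,lo,hi,box); v,u=np.nonzero(m); z=np.percentile(P[m][:,2],[5,50,90])
    r=cv2.minAreaRect(np.c_[u,v].astype(np.int32)); 
    q=onplane(c,cv2.boxPoints(r),z[1]); 
    print(name,m.sum(),'px',u.mean().round(1),v.mean().round(1),'z',z.round(3),'xy',onplane(c,[[u.mean(),v.mean()]],z[1])[0].round(4),'sides',np.linalg.norm(q[1]-q[0]).round(3),np.linalg.norm(q[2]-q[1]).round(3),'ang',np.degrees(np.arctan2(*(q[1]-q[0])[[1,0]])).round(1))
W=((0,0,150),(179,60,255));G=((45,100,50),(80,255,255));R=((0,150,60),(8,255,255));B=((100,120,40),(130,255,255))
rep('green t',hsv,P,c,*G,(340,130,440,185)); rep('white t',hsv,P,c,*W,(350,140,380,170)); rep('red t',hsv,P,c,*R,(380,140,402,170))
rep('green s',shsv,PS,s,*G,(300,120,370,170)); rep('white s',shsv,PS,s,*W,(305,140,328,162)); 
rep('grip t',hsv,P,c,*B,(355,205,390,245)); rep('grip s',shsv,PS,s,*B,(350,165,390,205))
rep('panel t',hsv,P,c,*W,(175,175,215,215)); rep('tile t',hsv,P,c,(0,100,80),(14,255,255),(155,150,240,235))
rep('panel s',shsv,PS,s,*W,(208,245,242,284)); rep('tile s',shsv,PS,s,(0,100,80),(14,255,255),(185,230,270,305))
for n,u,v in(('pot0',296,218),('pot1',294,113),('pot2',296,160)): print(n,onplane(c,[[u,v]],.095)[0].round(3))
# stamp block top: heights near grip
sub=P[205:248,352:392]; m=(sub[...,2]>.008)&(sub[...,2]<.03); print('block px',m.sum(),sub[m].mean(0).round(4)); m2=sub[...,2]>.05; print('griptop',m2.sum(),sub[m2].mean(0).round(4))
a=cv2.resize(im[195:255,345:475],None,fx=5,fy=5,interpolation=2); b=cv2.resize(im[120:190,340:440],None,fx=5,fy=5,interpolation=2)
o=np.zeros((650,650,3),np.uint8);o[:300,:650]=a;o[300:650,:500]=b;o=cv2.resize(o,(600,600)); cv2.imwrite('pics/crop1.png',o[:,:,::-1])
E
```

```text
green t 98 px 416.0 159.2 z [0.048 0.051 0.054] xy [ 0.5923 -0.2668  0.051 ] sides 0.025 0.026 ang -89.9
white t 118 px 366.4 150.9 z [0.04  0.05  0.053] xy [ 0.6138 -0.1415  0.0505] sides 0.028 0.028 ang -89.9
red t 86 px 390.7 155.5 z [0.047 0.051 0.053] xy [ 0.6018 -0.2029  0.0508] sides 0.023 0.025 ang -1.0
green s 69 px 351.3 131.1 z [0.045 0.054 0.056] xy [ 0.5934 -0.2658  0.0537] sides 0.024 0.036 ang -136.8
white s 58 px 317.2 149.0 z [0.051 0.053 0.056] xy [ 0.6149 -0.1404  0.0534] sides 0.029 0.025 ang -137.0
grip t 133 px 372.0 225.1 z [0.06  0.063 0.066] xy [ 0.4251 -0.1512  0.0631] sides 0.04 0.02 ang -13.2
grip s 228 px 370.9 181.9 z [0.026 0.055 0.067] xy [ 0.4223 -0.1448  0.0551] sides 0.047 0.061 ang -85.8
panel t 545 px 194.0 195.4 z [0.07  0.072 0.074] xy [0.4968 0.2855 0.0723] sides 0.071 0.047 ang -28.8
tile t 1684 px 194.6 196.4 z [0.069 0.072 0.074] xy [0.4946 0.2842 0.0715] sides 0.13 0.11 ang -27.7
panel s 578 px 223.4 264.7 z [0.071 0.074 0.076] xy [0.4992 0.2858 0.0737] sides 0.048 0.072 ang -121.7
tile s 1949 px 223.9 267.8 z [0.07  0.073 0.075] xy [0.4925 0.2898 0.0731] sides 0.118 0.136 ang -119.6
pot0 [0.44  0.033 0.095]
pot1 [0.697 0.04  0.095]
pot2 [0.58  0.034 0.095]
block px 205 [ 0.4244 -0.1476  0.0156]
griptop 169 [ 0.4238 -0.1445  0.1121]
```

View pics/crop1.png

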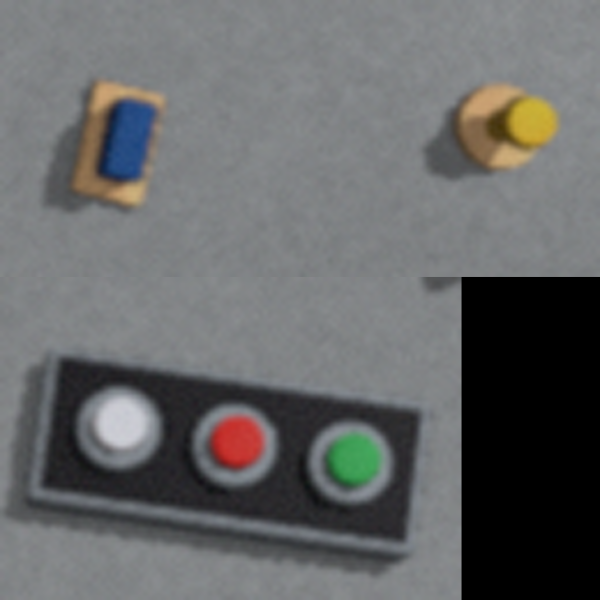

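The crop shows the blue-grip rectangular block on the left and the yellow round stamp on the right. The keys left to right are white, red and green, so the choices hold. Key spacing is 63–65 mm, cap tops are at about 0.052, and the tile measures 130x110 at z 0.072, all as given. I'm moving above the green key now, with the fingers closed and yaw set to the stamp's.

```bash
cat >> h.py <<'E'
from scipy.spatial.transform import Rotation as Ro
def to(p,yaw,cur=None):
    "rows numbers from the present pose to TCP p with the tool straight down at yaw (deg)"
    s=status.observe(); R0=Ro.from_euler('xyz',s['tool_rot']); R1=Ro.from_euler('xyz',[-np.pi/2,0,np.radians(yaw)])
    print('shift cm',(R0.inv().apply(np.array(p)-s['tool_pos'])*100).round(2),'turn',(R0.inv()*R1).as_rotvec().round(4))
E
python3 -m pendant '[[[-45.6,8,-6.2,0,-2.54,0,0],[-45.6,8,-6.2,0,-2.54,0,0],[-45.6,8,-6.2,0,-2.54,0,0],[-45.6,8,-6.2,0,-2.54,0,0],[-45.6,8,-6.2,0,-2.54,0,0],[-45.6,8,-6.2,0,-2.54,0,0],[-45.6,8,-6.2,0,-2.54,0,0],[-45.6,8,-6.2,0,-2.54,0,0],[-45.6,8,-6.2,0,-2.54,0,0],[-45.6,8,-6.2,0,-2.54,0,0],[-45.6,8,-6.2,0,-2.54,0,0],[-45.6,8,-6.2,0,-2.54,0,0],[-45.6,8,-6.2,0,-2.54,0,0],[-45.6,8,-6.2,0,-2.54,0,0],[-45.6,8,-6.2,0,-2.54,0,0],[-45.6,8,-6.2,0,-2.54,0,0],[-45.6,8,-6.2,0,-2.54,0,0],[-45.6,8,-6.2,0,-2.54,0,0],[-45.6,8,-6.2,0,-2.54,0,0],[-45.6,8,-6.2,0,-2.54,0,0]]]'
python3 -c "
from h import *
to([.592,-.2665,.062],-13.2);print(status.observe()['qpos'].round(3))"
```

```text
time: 2.1
tool_pos: [0.5922, -0.2675, 0.1465]
tool_rot: [-1.571, 0.0, -0.236]
contact_force: [-0.4, 0.9, 0.3]
opening: 0.0006
shift cm [-0.04  8.45  0.09] turn [-0.     -0.0052 -0.0003]
[-0.542  0.636  1.261 -0.     1.245 -1.877]
```

```bash
python3 -m pendant '[[[0,4,0,0,0,0,0],[0,7,0,0,0,0,0],[0,8.5,0,0,0,0,0],[0,9,0,0,0,0,0],[0,9.3,0,0,0,0,0],[0,9.5,0,0,0,0,0],[0,9.7,0,0,0,0,0],[0,9.7,0,0,0,0,0]]]'
```

```text
time: 2.9
tool_pos: [0.5931, -0.268, 0.0509]
tool_rot: [-1.572, -0.003, -0.233]
contact_force: [0.5, -0.6, 2.3]
opening: 0.0002
```

```bash
python3 -m pendant '[[[0,0.2,0,0,0,0,0],[0,0.2,0,0,0,0,0]]]';python3 -m pendant '[[[0,0.2,0,0,0,0,0],[0,0.2,0,0,0,0,0]]]'
```

```text
time: 3.1
tool_pos: [0.5931, -0.268, 0.0485]
tool_rot: [-1.572, -0.002, -0.233]
contact_force: [2.7, -0.1, 4.0]
opening: 0.0002
time: 3.3
tool_pos: [0.593, -0.2679, 0.0464]
tool_rot: [-1.572, -0.002, -0.233]
contact_force: [2.5, -1.4, 5.4]
opening: 0.0003
```

```bash
python3 -m pendant '[[[0,0.1,0,0,0,0,0],[0,0.1,0,0,0,0,0]]]'
```

```text
time: 3.5
tool_pos: [0.5931, -0.268, 0.0462]
tool_rot: [-1.572, -0.003, -0.233]
contact_force: [0.5, -0.3, 9.9]
opening: 0.0005
```

```bash
python3 -m pendant '[[[0,-2,0,0,0,0,0],[0,-4.5,0,0,0,0,0],[-0.3,-5,4,0,0,0,0],[-0.6,-5,8,0,0,0,0],[-0.8,-5,12.9,0,0,0,0],[-0.8,-5,12.9,0,0,0,0],[-0.8,-5,12.9,0,0,0,0]]]'
python3 -c "
from h import *
to([.614,-.141,.046],-13.2)
c=grab('side','side1')
cv2.imwrite('pics/k.png',cv2.resize(c['image'][90:210,270:400,::-1],None,fx=4,fy=4))"
```

```text
time: 4.2
tool_pos: [0.6138, -0.1387, 0.0941]
tool_rot: [-1.571, 0.002, -0.23]
contact_force: [0.7, -0.4, 0.5]
opening: 0.0004
shift cm [ 0.08  4.81 -0.21] turn [ 0.0002  0.0003 -0.002 ]
```

View pics/k.png

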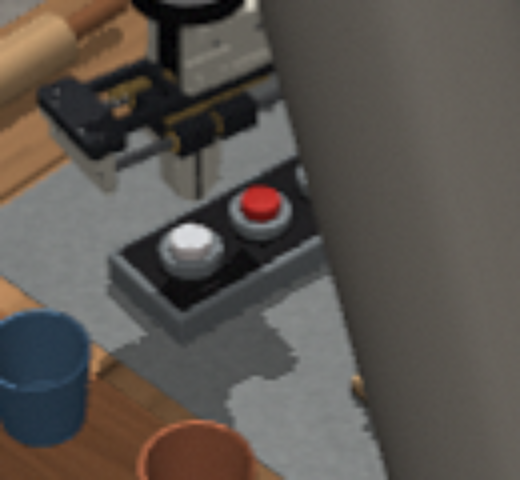

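The crop shows the closed fingers (190,195) above the white key (190,242), and the red key (260,203) is up and clear. Pressing white.

```bash
python3 -m pendant '[[[0.1,2,-0.2,0,0,0,0],[0.1,3.5,-0.2,0,0,0,0],[0.1,4,-0.2,0,0,0,0],[0.1,4.2,-0.2,0,0,0,0],[0.1,4.4,-0.2,0,0,0,0],[0.1,4.6,-0.2,0,0,0,0],[0.1,4.7,-0.2,0,0,0,0],[0.1,4.7,-0.2,0,0,0,0]]]'
```

```text
time: 5.05
tool_pos: [0.6152, -0.1428, 0.0484]
tool_rot: [-1.571, -0.002, -0.233]
contact_force: [-1.1, -3.6, 3.1]
opening: 0.0003
```

```bash
python3 -m pendant '[[[0,0.15,0,0,0,0,0],[0,0.15,0,0,0,0,0]]]'
```

```text
time: 5.25
tool_pos: [0.6153, -0.1427, 0.0467]
tool_rot: [-1.571, -0.002, -0.233]
contact_force: [-0.9, -4.8, 4.0]
opening: 0.0004
```

```bash
python3 -m pendant '[[[0,0.15,0,0,0,0,0],[0,0.15,0,0,0,0,0]]]'
```

```text
time: 5.45
tool_pos: [0.6153, -0.1428, 0.0462]
tool_rot: [-1.572, -0.002, -0.233]
contact_force: [-3.0, -3.3, 12.1]
opening: 0.0007
```

```bash
python3 -m pendant '[[[0,-2,0,0,0,0,0],[0,-6,0,0,0,0,0],[-4,-10,-1,0,0,0,0],[-9,-11,-2.5,0,0,0,5],[-14,-11,-4,0,0,0,5],[-18.4,-11,-5.1,0,0,0,5],[-18.4,-11,-5.1,0,0,0,5],[-18.4,-11,-5.1,0,0,0,5]]]'
python3 - <<'E'
from h import *
c=grab('top','top1'); hsv=cv2.cvtColor(c['image'],cv2.COLOR_RGB2HSV)
s=grab('side','side2'); sh=cv2.cvtColor(s['image'],cv2.COLOR_RGB2HSV); PS=cloud(s); PT=cloud(load('top0'))
# stamp from the first pictures: grip top face in the side view; block top in both
for n,I,P in(('top0',load('top0'),PT),('side0',load('side0'),cloud(load('side0')))):
    h=cv2.cvtColor(I['image'],cv2.COLOR_RGB2HSV); m=cv2.inRange(h,(100,120,40),(130,255,255))>0
    m&=(abs(P[...,0]-.424)<.05)&(abs(P[...,1]+.15)<.06)&(P[...,2]>.057)&(P[...,2]<.075)
    v,u=np.nonzero(m); q=onplane(I,np.c_[u,v],.064); r=cv2.minAreaRect((q[:,:2]*1e4).astype(np.float32)); print(n,len(u),'z',np.median(P[m][:,2]).round(4),'mean',q.mean(0).round(4),'rect',np.array(r[0])/1e4,np.array(r[1])/1e4,r[2])
o=np.hstack([cv2.resize(c['image'][180:270,320:430],(440,360)),cv2.resize(s['image'][140:230,320:410],(360,360))])
cv2.imwrite('pics/g.png',o[:,:,::-1]); to([.4245,-.149,.026],-13.2)
E
```

```text
time: 6.25
tool_pos: [0.423, -0.149, 0.1548]
tool_rot: [-1.57, 0.0, -0.234]
contact_force: [0.4, -0.1, 0.2]
opening: 0.0357
top0 130 z 0.063 mean [ 0.4249 -0.151   0.064 ] rect [ 0.42500972 -0.1510322 ] [0.01989418 0.0399732 ] 76.68148803710938
side0 109 z 0.0651 mean [ 0.4256 -0.1504  0.064 ] rect [ 0.42572061 -0.15006764] [0.0245009  0.04732139] 76.88969421386719
shift cm [-0.1  12.89  0.05] turn [-0.     -0.0025  0.0016]
```

View pics/g.png

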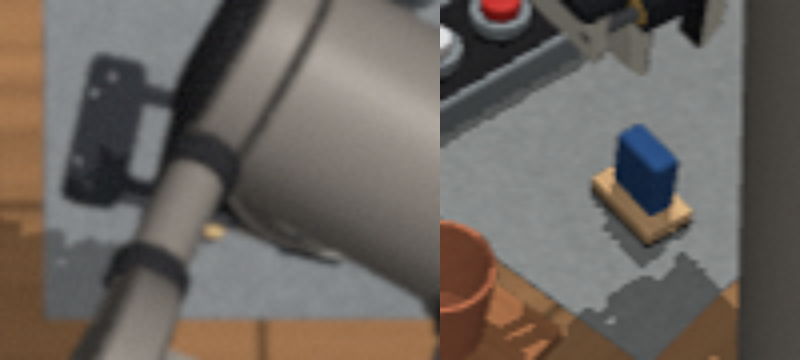

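The picture shows the open fingers above the blue grip (645,170 in the right half), which is upright and undisturbed. Both views put it at (0.425,-0.1505), angle -13.2°. Descending and gripping.

```bash
python3 -m pendant '[[[0.2,4,-0.1,0,0,0,5],[0.2,8,-0.1,0,0,0,5],[0.2,10.5,-0.1,0,0,0,5],[0.2,12,-0.1,0,0,0,5],[0.2,12.8,-0.1,0,0,0,5],[0.2,12.8,-0.1,0,0,0,5],[0.2,12.8,-0.1,0,0,0,1],[0.2,12.8,-0.1,0,0,0,1],[0.2,12.8,-0.1,0,0,0,1],[0.2,12.8,-0.1,0,0,0,1],[0.2,12.8,-0.1,0,0,0,1],[0.2,12.8,-0.1,0,0,0,1]]]' 30
```

```text
time: 7.55
tool_pos: [0.426, -0.1512, 0.0273]
tool_rot: [-1.571, -0.001, -0.233]
contact_force: [-0.5, -0.4, 6.1]
opening: 0.0218
```

```bash
python3 -m pendant '[[[0,-0.5,0,0,0,0,1],[0,-2,0,0,0,0,1],[0,-5,0,0,0,0,1],[0,-9,0,0,0,0,1],[0,-13,0,0,0,0,1],[0,-16,0,0,0,0,1],[0,-17,0,0,0,0,1],[0,-17,0,0,0,0,1]]]'
python3 - <<'E'
from h import *
to([.498,.2857,.15],-29)
E
```

```text
time: 8.35
tool_pos: [0.426, -0.1511, 0.1975]
tool_rot: [-1.571, -0.002, -0.233]
contact_force: [-0.9, -0.3, -2.1]
opening: 0.0219
shift cm [-3.08  4.71 44.16] turn [0.0003 0.2734 0.0022]
```

```bash
python3 -m pendant '[[[-0.1,0,1,0,0,0,1],[-0.2,0,3,0,0.03,0,1],[-0.4,0,6,0,0.05,0,1],[-0.6,0,9,0,0.07,0,1],[-0.8,0,12,0,0.09,0,1],[-1.1,0,15,0,0.11,0,1],[-1.3,0,18,0,0.13,0,1],[-1.5,0,21,0,0.15,0,1],[-1.7,0,24,0,0.17,0,1],[-2,0,27,0,0.19,0,1],[-2.2,0,30,0,0.21,0,1],[-2.4,0,33,0,0.23,0,1],[-2.6,0,36,0,0.25,0,1],[-2.8,0,39,0,0.27,0,1],[-3,0,41.5,0,0.273,0,1],[-3.1,0,43.5,0,0.273,0,1],[-3.1,0,44.2,0,0.273,0,1],[-3.1,2,44.2,0,0.273,0,1],[-3.1,4,44.2,0,0.273,0,1],[-3.1,4.7,44.2,0,0.273,0,1]]]'
python3 - <<'E'
from h import *
t=grab('top','top3'); s=grab('side','side3'); to([.498,.2857,.13],-29)
o=np.vstack([np.hstack([cv2.resize(t['image'][140:240,140:250],(396,360)),cv2.resize(s['image'][200:310,170:290],(393,360))])])
cv2.imwrite('pics/p.png',o[:,:,::-1])
E
```

```text
time: 10.35
tool_pos: [0.4954, 0.2854, 0.1463]
tool_rot: [-1.576, 0.004, -0.506]
contact_force: [-0.4, 0.5, -1.3]
opening: 0.022
shift cm [0.15 1.78 0.1 ] turn [ 0.0035  0.     -0.0026]
```

View pics/p.png

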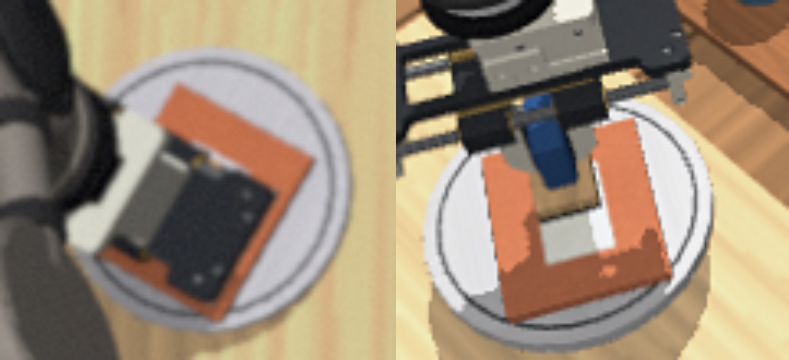

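The left half shows the hand over the tile. The right half shows the stamp held upright above the white rectangle, roughly aligned (block's near edge at 565,205). Next I re-measure the rectangle and tile outline on the z = 0.072 plane, which is the second and last time.

```bash
python3 - <<'E'
from h import *
for n,bp,bt in(('top0',(175,175,215,215),(155,150,240,235)),('side0',(208,245,242,284),(185,230,270,305))):
    c=load(n); h=cv2.cvtColor(c['image'],cv2.COLOR_RGB2HSV)
    for nm,lo,hi,b in(('panel',(0,0,150),(179,60,255),bp),('tile',(0,100,80),(14,255,255),bt)):
        k=np.zeros((400,640),np.uint8);x0,y0,x1,y1=b;k[y0:y1,x0:x1]=cv2.inRange(h,lo,hi)[y0:y1,x0:x1]
        k=cv2.morphologyEx(k,cv2.MORPH_OPEN,np.ones((3,3)))
        ct=max(cv2.findContours(k,0,1)[0],key=cv2.contourArea)
        q=onplane(c,ct.reshape(-1,2),.072); r=cv2.minAreaRect((q[:,:2]*1e3).astype(np.float32)); print(n,nm,np.round(r[0],1),np.round(r[1],1),round(r[2],1))
E
```

```text
top0 panel [496.9 285.6] [47.1 70.9] 61.2
top0 tile [495.6 284.6] [109.  128.3] 61.6
side0 panel [501.3 284.9] [46.5 71.2] 61.1
side0 tile [498.  286.1] [109.1 133.3] 60.9
```

```bash
python3 -m pendant '[[[0.15,1,0.1,0,0,0,1],[0.15,1.8,0.1,0,0,0,1],[0.15,2.2,0.1,0,0,0,1],[0.15,2.2,0.1,0,0,0,1],[0.15,2.2,0.1,0,0,0,1]]]'
```

```text
time: 10.95
tool_pos: [0.4994, 0.2865, 0.1279]
tool_rot: [-1.571, -0.0, -0.506]
contact_force: [0.4, -0.2, -1.0]
opening: 0.0218
```

```bash
python3 -m pendant '[[[0,0.6,-0.1,0,0,0,1],[0,1.2,-0.1,0,0,0,1],[0,1.6,-0.1,0,0,0,1],[0,1.8,-0.1,0,0,0,1],[0,1.8,-0.1,0,0,0,1],[0,1.8,-0.1,0,0,0,1],[0,1.8,-0.1,0,0,0,1]]]'
python3 - <<'E'
from h import *
t=grab('top','top4'); s=grab('side','side4'); to([.498,.2853,.1093],-28.8)
P=cloud(s); h=cv2.cvtColor(s['image'],cv2.COLOR_RGB2HSV)
print(status.observe()['tool_pos'],status.observe()['tool_rot'])
o=np.hstack([cv2.resize(t['image'][150:240,150:240],(360,360),interpolation=2),cv2.resize(s['image'][220:300,190:270],(440,440),interpolation=2)[:360]])
o=np.zeros((600,800,3),np.uint8); o[:600]=cv2.resize(s['image'][225:285,190:270],(800,600),interpolation=2)
cv2.imwrite('pics/f.png',o[:,:,::-1])
E
```

```text
time: 11.65
tool_pos: [0.4989, 0.2857, 0.1099]
tool_rot: [-1.571, -0.0, -0.506]
contact_force: [-0.8, 0.3, -2.1]
opening: 0.022
shift cm [-0.06  0.06 -0.07] turn [-0.0003 -0.0031  0.0003]
[0.49891794 0.2856411  0.10989525] [-1.57051218e+00 -3.22880371e-04 -5.05799772e-01]
```

View pics/f.png

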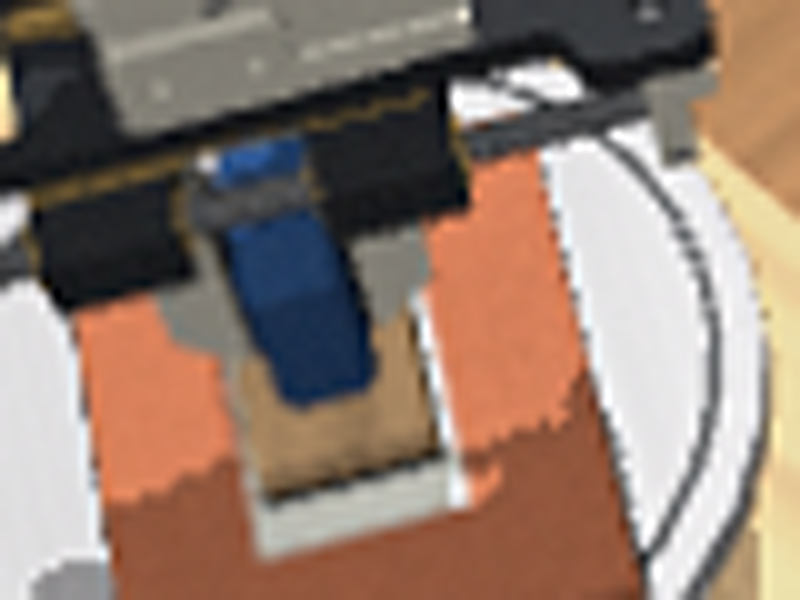

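The stamp is held just above the rectangle. Its near lower edge runs (268,500)–(440,455) and the rectangle's near edge runs (265,560)–(470,505), and the two are parallel. Computing the relative offset from this one view, since calibration error cancels.

```bash
python3 - <<'E'
from h import *
s=load('side4'); f=lambda a:np.array(a)/10+[189.5,224.5]
a=np.radians(-28.8); X=np.array([np.cos(a),np.sin(a)]);Y=np.array([-X[1],X[0]])
st=onplane(s,f([[268,500],[440,455]]),.082)[:,:2]; pa=onplane(s,f([[265,560],[470,505]]),.072)[:,:2]
for n,q in(('stamp',st),('rect',pa)):
    e=q[1]-q[0]; print(n,q.round(4).tolist(),'len',np.linalg.norm(e).round(4),'ang',np.degrees(np.arctan2(e[1],e[0])).round(1),'X,Y of mid',(q.mean(0)@X).round(4),(q.mean(0)@Y).round(4))
print('along',(st.mean(0)-pa.mean(0))@X,'across',(st.mean(0)-pa.mean(0))@Y)
P=cloud(s); c=P[262:270,215:235]; 
h=cv2.cvtColor(s['image'],cv2.COLOR_RGB2HSV); b=(cv2.inRange(h,(100,120,40),(130,255,255))>0); b[:, :205]=0;b[:,232:]=0;b[:225]=0;b[270:]=0
print('blue z max',np.percentile(P[b][:,2],[5,50,90,98]))
E
```

```text
stamp [[0.4862, 0.3136], [0.4676, 0.2809]] len 0.0377 ang -119.6 X,Y of mid 0.2747 0.4902
rect [[0.4809, 0.3212], [0.4588, 0.2819]] len 0.0451 ang -119.4 X,Y of mid 0.2664 0.4906
along 0.00828179982621131 across -0.00036663947629608264
blue z max [0.11177884 0.14516195 0.1487602  0.14980487]
```

Across the short side it agrees. Along X the stamp looks about 5 mm off, or else higher than assumed. I'm cross-checking with the depth image and the grip's foot edge.

```bash
python3 - <<'E'
from h import *
s=load('side4'); P=cloud(s); a=np.radians(-28.8); X=np.array([np.cos(a),np.sin(a)]);Y=np.array([-X[1],X[0]])
for u in(220,225,230):
    print(u)
    for v in range(256,283):
        p=P[v,u]; print(v,s['image'][v,u],'X',(p[:2]@X*1e3).round(1),'Y',(p[:2]@Y*1e3).round(1),'z',(p[2]*1e3).round(1))
q=onplane(s,np.array([[300,402],[372,388]])/10+[189.5,224.5],.098); print('grip foot X (expect centre-22)',q[:,:2]@X, q[:,:2]@Y)
E
```

```text
220
256 [23 45 76] X 280.9 Y 488.6 z 139.0
257 [23 46 75] X 281.1 Y 489.4 z 135.0
258 [25 47 76] X 281.4 Y 490.1 z 131.0
259 [24 47 76] X 281.5 Y 490.9 z 127.1
260 [27 46 77] X 280.5 Y 491.5 z 125.0
261 [26 47 76] X 280.7 Y 492.2 z 121.0
262 [26 45 74] X 281.6 Y 493.1 z 115.8
263 [26 48 76] X 281.8 Y 493.9 z 111.8
264 [19 43 74] X 282.9 Y 494.8 z 106.3
265 [58 60 72] X 281.9 Y 495.4 z 104.1
266 [134 110  84] X 280.6 Y 496.0 z 102.3
267 [170 136  98] X 280.2 Y 496.7 z 99.0
268 [169 135  99] X 278.7 Y 497.2 z 97.6
269 [166 133  96] X 275.0 Y 497.5 z 99.6
270 [164 130  95] X 272.0 Y 497.8 z 100.6
271 [147 117  85] X 272.7 Y 498.7 z 95.6
272 [129 103  75] X 272.2 Y 499.4 z 92.4
273 [85 68 49] X 272.5 Y 500.2 z 88.0
274 [72 72 70] X 277.8 Y 501.9 z 75.4
275 [160 160 153] X 275.5 Y 502.3 z 75.2
276 [190 190 182] X 274.5 Y 503.0 z 72.7
277 [186 186 178] X 271.5 Y 503.3 z 73.7
278 [189 191 182] X 268.8 Y 503.6 z 74.1
279 [171 156 144] X 267.4 Y 504.2 z 72.4
280 [150 103  80] X 264.8 Y 504.6 z 72.7
281 [147  85  59] X 262.1 Y 504.9 z 73.2
282 [146  86  60] X 258.3 Y 505.1 z 75.5
225
256 [15 3
[... 1567 characters left out ...]
76.0 z 101.5
268 [157 126  92] X 271.2 Y 476.6 z 98.9
269 [130 104  75] X 270.6 Y 477.3 z 96.1
270 [99 78 56] X 271.0 Y 478.0 z 91.4
271 [60 60 57] X 271.0 Y 478.8 z 87.5
272 [151 150 144] X 271.3 Y 479.5 z 83.0
273 [194 194 185] X 274.8 Y 480.7 z 73.3
274 [190 190 181] X 271.5 Y 481.0 z 74.6
275 [192 193 184] X 270.2 Y 481.6 z 72.7
276 [179 172 162] X 266.9 Y 481.9 z 74.2
277 [155 118 101] X 264.0 Y 482.3 z 75.0
278 [143  82  57] X 261.3 Y 482.7 z 75.4
279 [146  86  61] X 258.7 Y 483.1 z 75.8
280 [145  87  61] X 257.1 Y 483.7 z 74.4
281 [146  87  63] X 255.1 Y 484.2 z 73.7
282 [144  86  62] X 253.9 Y 484.8 z 71.6
grip foot X (expect centre-22) [0.28684488 0.28548183] [0.4968981  0.48142745]
```

The block end is at X 271.5, against about 266 for the rectangle's edge. That gap is 5.5 mm where it should be 3 mm, so the stamp needs about 2 mm back along tool x. Clearance is about 10 mm. I'll correct it and check the level and the rest of the scene.

```bash
python3 -m pendant '[[[-0.1,0,0,0,0,0,1],[-0.2,0,0,0,0,0,1],[-0.2,0,0,0,0,0,1],[-0.2,0,0,0,0,0,1],[-0.2,0,0,0,0,0,1],[-0.2,0,0,0,0,0,1],[-0.2,0,0,0,0,0,1]]]'
python3 - <<'E'
from h import *
cs=[grab('side','side5') for _ in range(4)]; t=grab('top','top5'); P=np.mean([cloud(s) for s in cs],0); s=cs[0]
a=np.radians(-28.8); X=np.array([np.cos(a),np.sin(a)]);Y=np.array([-X[1],X[0]])
h=cv2.cvtColor(s['image'],cv2.COLOR_RGB2HSV); q=np.stack([P[...,:2]@X,P[...,:2]@Y,P[...,2]],-1)
w=(cv2.inRange(h,(8,80,120),(25,150,255))>0)&(q[...,2]>.096)&(q[...,2]<.103); w[:245]=0;w[275:]=0;w[:,:205]=0;w[:,240:]=0
tl=(cv2.inRange(h,(0,100,60),(14,255,255))>0)&(abs(q[...,2]-.073)<.006); tl[:230]=0; tl[305:]=0; tl[:,:185]=0;tl[:,270:]=0
for n,m in(('block top',w),('tile',tl)):
    d=q[m]; k=np.linalg.lstsq(np.c_[d[:,:2]-d[:,:2].mean(0),np.ones(len(d))],d[:,2],rcond=None)[0]; print(n,m.sum(),'slopes deg',np.degrees(k[:2]).round(2),'z',k[2].round(4),'Xmin',np.percentile(d[:,0],1).round(4))
for u in(217,220,225,230): 
    e=q[:,u]; r=[v for v in range(262,280) if .084<e[v,2]<.095]; print(u,'end face X',e[r,0].mean().round(4), [(v,e[v,0].round(4)) for v in range(272,284) if s['image'][v,u,2]*1.25<s['image'][v,u,0]][-0:][:0])
x=lambda f:f(status.observe()['tool_pos'])
print(status.observe()['tool_pos'],status.observe()['tool_rot'],status.observe()['contact_force'])
to([.498,.2853,.1093],-28.8)
# scene unchanged?
d=np.abs(t['image'].astype(int)-load('top0')['image']).sum(2)
for n,b in(('pots',(270,95,320,245)),('panel',(345,135,435,182)),('round',(440,208,472,236))): 
    x0,y0,x1,y1=b; print(n,'mean diff',d[y0:y1,x0:x1].mean().round(1))
o=np.hstack([cv2.resize(t['image'],(640,400))[80:280,140:500]]); o=np.vstack([cv2.resize(o,(720,400)),np.zeros((200,720,3),np.uint8)]); o[400:,:320]=cv2.resize(s['image'][225:295,175:287],(320,200))
cv2.imwrite('pics/z.png',o[:,:,::-1])
E
```

```text
time: 12.45
tool_pos: [0.4971, 0.2865, 0.1097]
tool_rot: [-1.571, -0.0, -0.506]
contact_force: [-0.7, -0.1, -2.0]
opening: 0.0216
block top 138 slopes deg [1.69 0.54] z 0.0991 Xmin 0.2685
tile 1421 slopes deg [0.39 0.38] z 0.0731 Xmin 0.2356
217 end face X 0.2698 []
220 end face X 0.2701 []
225 end face X 0.2695 []
230 end face X 0.2683 []
[0.49707475 0.28652056 0.10967779] [-1.57085422e+00 -9.19709049e-05 -5.05806443e-01] [-0.80110941 -0.24007473 -1.08151967]
shift cm [ 0.14  0.04 -0.06] turn [ 0.0001 -0.0032  0.0001]
pots mean diff 18.4
panel mean diff 17.6
round mean diff 22.5
```

View pics/z.png

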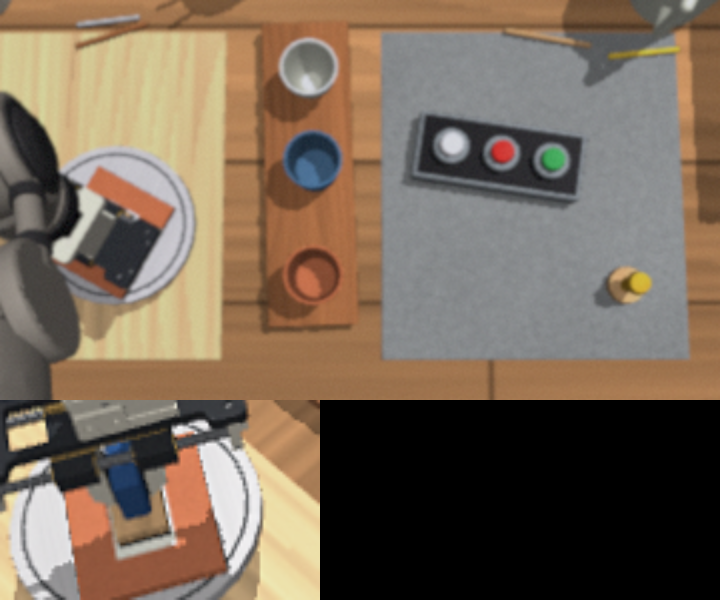

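The final view shows the pots, keys and round stamp where they were. The stamp sits over the rectangle with about 10 mm clearance (0.0991 − 0.0731 − 0.016), and its end face at X 0.2695 against the 0.269 wanted. Handing in.

```bash
python3 -c "
from h import *
s=status.observe();print(s['time'],abs(s['qvel']).max(),s['opening']);robot.hand_in()"
```

```text
12.7 0.0016607169591167181 0.021637645228524103
the job is handed in; nothing more can be done
```

I pressed green and then white, each down to its stop (about 10 and 12 N) and released. I then carried the blue stamp over the pots, and handed in at 12.7 s while holding it still above the white rectangle.

- **Position:** the camera and depth check puts the stamp about 10 mm above the tile. It is centred to about 1 mm and its long side is within about 0.3° of the rectangle's.
- **Rest of the scene:** the pots and the round stamp look undisturbed, and the red key was never touched. I judged this from the final picture by eye. A pixel comparison with the first picture gave small differences but no clear verdict.
- **Key release:** I did not measure that the keys came back up. The fingers were lifted clear of both, and the final picture shows nothing wrong.
- **Disagreements:** along the rectangle's long side, the side camera and the arm's own pose differed by about 2 mm. I trusted the side camera, comparing stamp and tile in the same view, and shifted the stamp back 2 mm. A noisy depth fit also suggested the block tilts about 1.3° more than the tile. The tool itself read level, so I left it.

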